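Snap the utensil pail onto the kitchen rail

ROBOT

A 7-joint arm with a two-finger parallel gripper is mounted at the origin on the work surface. World frame = base frame: x ahead of the robot, y to its left, z up, the work surface at z = 0. Lengths are in m, angles in rad, forces in N, time in s.
With the tool pointing down it reaches from about 0.425 to 0.875 m from the base axis. Payload 4.7 kg.
Tool frame: the origin (TCP) lies between the finger pads; the fingertips stand 14 mm ahead of it and the grasp point (between the pads) lies 5 mm behind it; z points along the fingers, y is the line along which they close (so a half turn about z gives the same grasp; the last joint's range is limited). The gripper opens to 87 mm and grips with 3 to 60 N. Pads are 19 mm wide; open, the fingers measure 117 mm over their backs; the gripper's body (75 mm by 190 mm) begins 51 mm behind the grasp point.
Start: joints at [-1.137, 0.321, -0.07, 1.45, 0.023, 1.371, -0.057], TCP at [0.265, 0.594, 0.207] pointing down, gripper open.
Joint ranges: [-2.86, 2.86], [-0.3, 2.09], [-1.38, 1.24], [0.06, 2.45], [-1.56, 4.7], [0.09, 2.05], [-2.69, 2.69]. Speed limits (rad/s): [2.57, 2.57, 3.14, 3.14, 3.14, 3.14, 3.14].

INTERFACE

Orientations are given as a rotation vector (axis times angle).
In Python, from bench import ctrl gives the robot as it stands.
- The arm moves only by the tool step_arm, never from a script. Its argument "commands" is a list of rows, each an object with "travel": the shift along the tool's x, y, z in m, a list of three; "turn": the turn, a rotation vector about the tool's x, y, z in degrees, a list of three. A call has 1 to 5 rows; each row is the pose to reach, as a shift and turn from the pose commanded when the call began, along the tool's axes at that moment; what a row does not reach only later rows make up. A row lasts 1/10 s, in which the tool goes at most 50 mm and 8.59 degrees, less where a joint would pass 70% of its speed; a pose out of reach is approached as far as the arm can. A call with a gripper value outside its range is refused whole. "gripper" is the opening, from 0 (shut) to 1 (fully open), set as the call begins (left out, the last holds). The fingers move at their own pace and stop on an object; "force" is the grip in N (left out, the last holds). Time passes only in rows, so rows that repeat a pose let the fingers close. It gives the time, the measured TCP pose, the force, the opening and the grip force at its end, in the units of the state.
- ctrl.get_state(): the state, without advancing time (a new reading comes with each control period).
- ctrl.get_image(name): name is "scene" or "top"; returns the picture (480x640x3 uint8, red, green, blue); there is no depth.
- ctrl.camera_model(name): a dict with "fx", "fy", "cx", "cy" (pixels), "k1" (the pictures are not rectified: a ray, as slopes to the right and down, at radius r is drawn at 1 + k1 r^2 times it, then the intrinsics apply), "R" (3x3) and "t" (3): a world point X has camera coordinates R X + t. Camera axes: x right, y down, z forward; pixel columns grow to the right and rows downward; lengths in m; the calibration is good to about 2 mm. A picture is of the moment at which its call begins. camera_model takes no time and is no camera call.
- ctrl.close_job(): hands the job in; it is judged then, once.
The state is a dict: "time": time; "joint_positions": joint angles; "qd": joint speeds; "joint_torque": joint torques, N m; "position": TCP position; "tool_rot": TCP orientation; "ft_force": force on the tool from outside, world axes, zero at the start; "torque": the same for the moment, N m; "grip_width": opening from 0.0 (shut) to 1.0 (fully open); "grip_force": force on a finger pad.
Only numpy, scipy, OpenCV 4.12 (cv2) and the standard library are available. Lean on these libraries where they do the work, as an engineer would, in place of code of your own. Each camera call takes 0.05 s, during which the arm holds its last target. There are 200 camera calls.

TASK

Hang the white pail that has the snap hook on its bail from the brass utensil rail, somewhere in the clear stretch between the ladle and the turner: push the hook's sprung gate onto the bar until the bar is inside and the gate flicks shut again behind it, then let the pail down gently so that it hangs free and still, and let go. Use a light hand on the rail - the bar's height is set by hand and is not exactly known, so feel for it rather than force it - and leave the other things on the counter where they stand.

Things in the scene. Friction and masses are not known exactly. Their poses are not given: they have to be found in the camera images.
- pail: White enamelled pail, the only one with a snap hook, 0.27 to 0.44 kg. Origin under its centre, z up. Pail 80 mm high, 66 mm across at the foot, 80 at the rim. A rigid steel wire bail in the y-z plane rises to z = 120; fixed upright on it is a steel snap hook in the x-z plane, 10 mm thick in y, top at z = 194. Its mouth, closed by the gate, faces +x.
- head (a point): Where to grip the hook: middle of its head, (0, 0, 175) mm in the pail's frame. Across x the head is 39 mm wide with upright sides from z = 166 to 183 (spine outside at x = -19.5, nose outside at +19.5). Grip across x, fingertips no lower than z = 170, so that they pass over the bar.
- nose (a point): Tip of the hook's nose, (15, 0, 166) mm in the pail's frame; the nose is 9 mm thick in x (10.5 to 19.5). The mouth runs from here down to the gate's pivot at (14.5, 0, 130). Inside, the hook is 21 mm wide (x = -10.5 to 10.5) and open up to the bow's inner top at z = 184.
- bow (a point): Where the bar's axis lies when the pail hangs: (0, 0, 179) mm in the pail's frame, just under the inside of the bow (within 3 mm).
- gate (a joint): Sprung gate, a 7 mm rod 35 mm long, pivoted at its lower end. 0 = shut, upright against the nose tip; positive = tip swung inward (towards -x), at most 0.72 rad. Spring 0.08 N m shut + 0.14 per rad: about 5 N near the tip, 10 N and more near the pivot. Just below the nose the bar has passed it at about 0.55 rad; the gate flicks back to 0 once the bar is up in the bow, above its tip.
- rail: Brass utensil rail fixed on the counter: 10 mm round bar on two posts 380 mm apart. Origin on the counter midway between the posts; the bar runs along y straight above it. The posts are telescopic: the bar's axis is 197 to 217 mm up, not measured, rigid. A ladle (y = 135 mm) and a turner (y = -135) hang fixed on the bar, each 30 mm to either side, down to 150 below it; |y| < 90 is free.
- plain_pail: A similar but wider, lower white pail (92 mm across, 70 mm high) with a plain bail to 118 mm and no hook; origin under its centre. Leave it.
- mug: White mug, 80 mm across, 90 mm high; origin under its centre. Leave it.
- pepper_mill: Dark wooden pepper mill, 56 mm across, 167 mm high; origin under its centre. Leave it.
- oil_bottle: Green glass oil bottle, 64 mm across, 230 mm high; origin under its centre. Leave it.
- salt_bowl: Small white salt bowl between the pails, 68 mm across, 36 mm high; origin under its centre. Leave it.
- jar: Glass jar with a brass lid, 70 mm across, 110 mm high; origin under its centre. Leave it.
There are look-alikes about, which are no part of the job. Leave any blue look-alike of the pail alone.

How it is judged:
By the outcome, as a careful person would: the job done as asked, in the order asked, and still so for the second after the job is handed in, with the robot touching nothing.
It also fails if it takes over 64 s, if anything falls off the work surface, if the arm or the gripper's body presses on something with over 40 N, if the wrist force passes 120 N, or if a joint passes its speed limit or range.

## Working session

There is one attempt and no reset: what is moved stays moved. The work goes in short steps, Python scripts to look and compute and a tool call to move; the robot and the scene stay as the last step left them, time stands still between calls to the robot, and variables do not carry over. Pictures are saved under pics/ and viewed, at most 10 in all, crops included, and the job is handed in when it is done.

Besides the shell and the picture viewer there is one more tool, called after "Emit:" as name([rows], argument=value, ...), one row to a line, values as JSON. step_arm: Moves the arm, as the interface text tells. Its arguments: {"type":"object","properties":{"commands":{"type":"array"},"gripper":{"type":"number"},"force":{"type":"number"}},"required":["commands"]}

```bash
mkdir -p pics; ls; cat > h.py <<'E'
import numpy as np, cv2
from bench import ctrl
from scipy.spatial.transform import Rotation as Ro
def cam(n):
    m=ctrl.camera_model(n); return m,np.array(m["R"]),np.array(m["t"])
def ray(n,u,v):
    m,R,t=cam(n); d=np.array([(u-m["cx"])/m["fx"],(v-m["cy"])/m["fy"]]); s=d.copy()
    for _ in range(20): s=d/(1+m["k1"]*(s@s))
    return -R.T@t, R.T@np.array([s[0],s[1],1.])
def onz(n,u,v,z):
    o,d=ray(n,u,v); return o+d*(z-o[2])/d[2]
def tri(a,b):
    o1,d1=ray(*a); o2,d2=ray(*b)
    A=np.c_[d1,-d2]; s=np.linalg.lstsq(A,o2-o1,rcond=None)[0]
    p,q=o1+d1*s[0],o2+d2*s[1]; return (p+q)/2,np.linalg.norm(p-q)
def proj(n,X):
    m,R,t=cam(n); c=R@np.asarray(X,float)+t; s=c[:2]/c[2]; s=s*(1+m["k1"]*(s@s))
    return np.array([s[0]*m["fx"]+m["cx"],s[1]*m["fy"]+m["cy"]])
def snap(n,f):
    im=cv2.cvtColor(np.asarray(ctrl.get_image(n)),cv2.COLOR_RGB2BGR); cv2.imwrite(f,im); return im
E
python3 - <<'E'
from h import *
snap("scene","pics/s0.png"); snap("top","pics/t0.png")
for n in("scene","top"): print(n,ray(n,320,240))
s=ctrl.get_state(); print(s)
E
```

```text
pics
scene (array([1.3714931 , 0.1638126 , 0.80867937]), array([-0.76773405, -0.16600893, -0.61892587]))
top (array([ 0.36869499, -0.01146762,  1.33311676]), array([ 0.10674725,  0.0058664 , -0.99461583]))
{'time': 0.1, 'joint_positions': array([-1.13687726,  0.32175175, -0.07008003,  1.45154509,  0.02262347,
        1.37083205, -0.05689525]), 'qd': array([-0.00105687, -0.00290699,  0.00070153, -0.00264369,  0.00096723,
       -0.00136196, -0.00014139]), 'joint_torque': array([-5.25681917e-04, -4.92573667e+01, -4.06126454e-01, -3.13400352e+01,
       -6.42372994e-02,  3.94366554e-02,  6.22797097e-05]), 'position': array([0.26477768, 0.59304606, 0.206473  ]), 'tool_rot': array([-6.54516190e-01, -3.07240176e+00,  2.72054545e-03]), 'ft_force': array([-0.06563354, -0.91760471, -0.18406532]), 'torque': array([0.02885529, 0.01083294, 0.02555066]), 'grip_force': 0.0, 'grip_width': 1.0008100404268248}
```

View pics/s0.png

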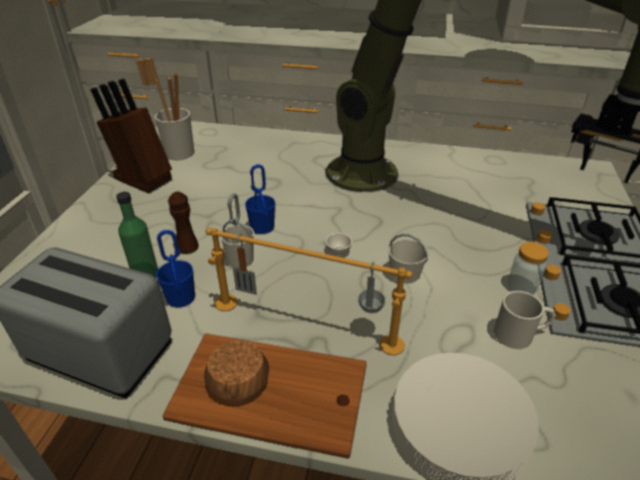

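View pics/t0.png

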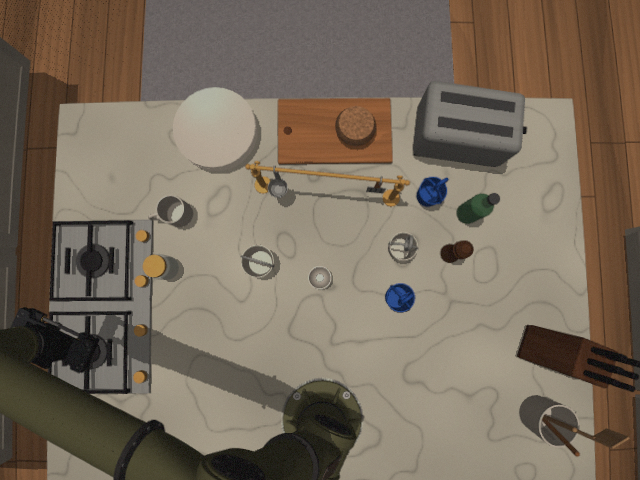

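The scene picture shows white pails at (237,240) with a snap hook rising to (234,200), and at (407,258) with no hook. Blue look-alikes stand at (260,210) and (176,280). In the top picture the white pails are at (403,248) and (261,262), and the rail runs from (250,167) to (408,182). Only the pail at scene (237,240) / top (403,248) is white with a hook, so I'll confirm it in one enlarged crop.

```bash
python3 - <<'E'
from h import *
a=cv2.imread("pics/s0.png")[180:280,190:290]; b=cv2.imread("pics/t0.png")[210:290,360:440]
cv2.imwrite("pics/c0.png",np.hstack([cv2.resize(a,(400,400),interpolation=2),cv2.resize(b,(400,400),interpolation=2)]))
for u,v in [(250,167),(408,182)]: print(onz("top",u,v,.207))
for u,v in[(403,248),(261,262)]: print(onz("top",u,v,.08))
m=ctrl.camera_model("top");print(m["fx"],m["k1"],ctrl.camera_model("scene")["fx"])
E
```

```text
[0.67698254 0.16855934 0.207     ]
[ 0.63314661 -0.22861838  0.207     ]
[ 0.47745864 -0.23265886  0.08      ]
[0.44515805 0.15827884 0.08      ]
457.948917772166 -0.06760998125672972 500.3676969584914
```

View pics/c0.png

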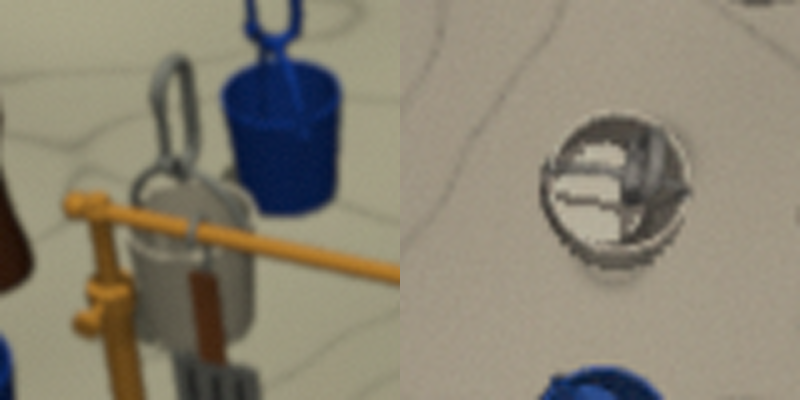

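```bash
python3 - <<'E'
from h import *
ims=np.mean([np.asarray(ctrl.get_image("scene"),float) for _ in range(4)],0)[:,:,::-1]
imt=np.mean([np.asarray(ctrl.get_image("top"),float) for _ in range(4)],0)[:,:,::-1]
cv2.imwrite("pics/s1.png",ims);cv2.imwrite("pics/t1.png",imt)
f=lambda a:cv2.normalize(cv2.resize(a.astype(np.uint8),(400,600),interpolation=2),None,0,255,32)
a=ims[188:248,215:255]; b=imt[218:278,383:423]
cv2.imwrite("pics/c1.png",np.hstack([f(a),f(b)]))
E
```

```text
[ WARN:0@13.427] global loadsave.cpp:1063 imwrite_ Unsupported depth image for selected encoder is fallbacked to CV_8U.
```

View pics/c1.png

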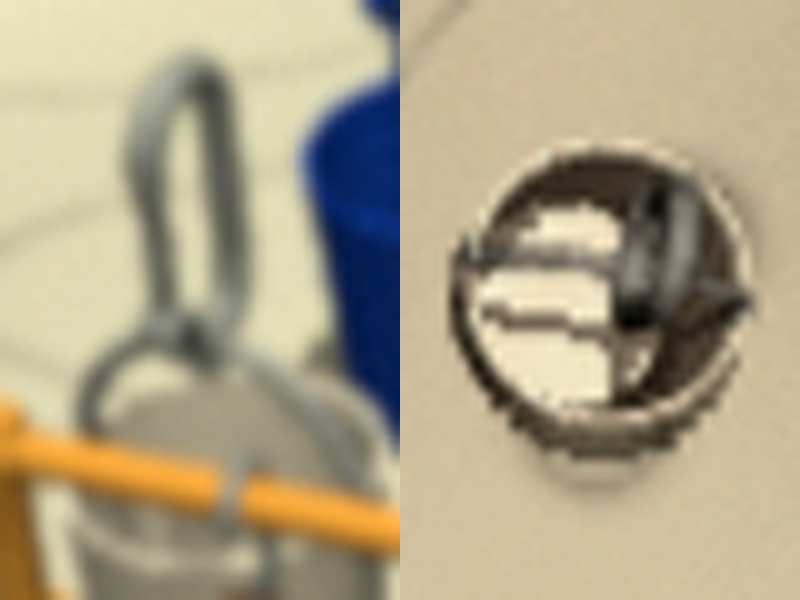

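The crop confirms it: the white pail carries a steel snap hook. In the scene view its thick nose is at upper left, about (229,203), and the thinner gate hangs below it, so the mouth faces roughly +x, towards the rail. The spine is on the right at (238,205). In the top view the rim centre is about (403,246.5) and the bail ends are about (389,242.5) and (417,248).

```bash
python3 - <<'E'
from h import *
# rail from orange masks: line fit in each view, planes intersected
N={};O={}
for n,f,box in(("scene","pics/s1.png",(222,400,225,285)),("top","pics/t1.png",(262,395,155,190))):
    im=cv2.imread(f); h=cv2.cvtColor(im,cv2.COLOR_BGR2HSV); mk=cv2.inRange(h,(8,130,100),(28,255,255))
    x0,x1,y0,y1=box; P=[]
    for u in range(x0,x1):
        v=np.where(mk[y0:y1,u])[0]
        if len(v) and v[-1]-v[0]<9: P.append((u,y0+v.mean()))
    P=np.array(P); c=np.polyfit(P[:,0],P[:,1],1)
    for _ in range(5):
        r=P[:,1]-np.polyval(c,P[:,0]); k=abs(r)<1.2; c=np.polyfit(P[k,0],P[k,1],1)
    D=[]
    for u,v in P[k]: o,d=ray(n,u,v); D.append(d)
    N[n]=np.linalg.svd(np.array(D))[2][2]; O[n]=o; print(n,c,k.sum())
d=np.cross(N["scene"],N["top"]); d/=np.linalg.norm(d); d*=np.sign(d[1])
A=np.array([N["scene"],N["top"],d]); p=np.linalg.solve(A,[N["scene"]@O["scene"],N["top"]@O["top"],0])
for y in(-.2,-.1,0,.1,.15): print(p+d*(y-p[1])/d[1])
yaw=-np.arctan2(d[0],d[1]); print("rail yaw deg",np.degrees(yaw))
# pail
C=onz("top",403,246.5,.08); a=onz("top",389,242.5,.08);b=onz("top",417,248,.08); e=a-b
py=-np.arctan2(e[0],e[1]); print("pail",C,"yaw",np.degrees(py),np.linalg.norm(e))
R=Ro.from_euler("z",py).as_matrix()
for q in[(0,0,194),(-19.5,0,175),(19.5,0,175),(15,0,166),(14.5,0,130),(-15,0,130),(0,0,120),(0,40,75),(0,-40,75)]:
    X=np.r_[C[:2],0]+R@np.array(q)/1e3; print(q,X.round(4),proj("scene",X).round(1),proj("top",X).round(1))
E
```

```text
scene [  0.21542537 185.99196154] 170
top [7.22891566e-02 1.49062249e+02] 6
[ 0.64376207 -0.2         0.20589422]
[ 0.65321141 -0.1         0.20412476]
[0.66266074 0.         0.20235531]
[0.67211007 0.1        0.20058585]
[0.67683474 0.15       0.19970113]
rail yaw deg -5.398039987056737
pail [ 0.48161435 -0.23279445  0.08      ] yaw -12.033400916126329 0.0790315726046926
(0, 0, 194) [ 0.4816 -0.2328  0.194 ] [231.7 192.8] [410.8 242.3]
(-19.5, 0, 175) [ 0.4625 -0.2287  0.175 ] [237.1 195.5] [408.1 250.5]
(19.5, 0, 175) [ 0.5007 -0.2369  0.175 ] [228.  204.2] [410.7 235.6]
(15, 0, 166) [ 0.4963 -0.2359  0.166 ] [229.5 206.4] [409.8 237.7]
(14.5, 0, 130) [ 0.4958 -0.2358  0.13  ] [231.4 219.1] [407.2 239.4]
(-15, 0, 130) [ 0.4669 -0.2297  0.13  ] [238.1 212.4] [405.3 250.3]
(0, 0, 120) [ 0.4816 -0.2328  0.12  ] [235.1 219.3] [405.6 245.1]
(0, 40, 75) [ 0.49   -0.1937  0.075 ] [251.5 238.6] [388.6 243.9]
(0, -40, 75) [ 0.4733 -0.2719  0.075 ] [223.  230.4] [416.8 249.4]
```

```bash
python3 - <<'E'
from h import *
N={};O={}
im=cv2.imread("pics/t1.png"); h=cv2.cvtColor(im,cv2.COLOR_BGR2HSV)
print([h[v,340].tolist() for v in range(168,182)])
for n,f,us in(("scene","pics/s1.png",range(222,400)),("top","pics/t1.png",range(285,365))):
    im=cv2.imread(f).astype(float); P=[]
    g={"scene":lambda u:186+.2154*u,"top":lambda u:167+(u-250)*15/158}[n]
    s=np.clip(im[:,:,2]-im[:,:,0]-50,0,None)  # yellowness
    for u in us:
        v0=int(g(u)); w=s[v0-7:v0+8,u]
        if w.max()>25: P.append((u,v0-7+(w*np.arange(15)).sum()/w.sum()))
    P=np.array(P); c=np.polyfit(P[:,0],P[:,1],1)
    for _ in range(8):
        r=P[:,1]-np.polyval(c,P[:,0]); k=abs(r)<1; c=np.polyfit(P[k,0],P[k,1],1)
    D=[ray(n,u,v)[1] for u,v in P[k]]; O[n]=ray(n,0,0)[0]
    N[n]=np.linalg.svd(np.array(D))[2][2]; print(n,c,k.sum(),len(P))
d=np.cross(N["scene"],N["top"]); d/=np.linalg.norm(d); d*=np.sign(d[1])
p=np.linalg.solve(np.array([N["scene"],N["top"],d]),[N["scene"]@O["scene"],N["top"]@O["top"],0])
for y in(-.2,-.1,0,.1,.15): print(p+d*(y-p[1])/d[1])
print("rail yaw deg",np.degrees(-np.arctan2(d[0],d[1])))
print("ladle/turner y",onz("top",278,185,.13),onz("top",375,186,.15),"salt",onz("top",320,277,.036),"posts",onz("top",263,187,0.02),onz("top",392,200,.02))
s=ctrl.get_state(); print(Ro.from_rotvec(s["tool_rot"]).as_matrix().round(3))
E
```

```text
[[20, 45, 158], [19, 44, 158], [20, 43, 155], [20, 43, 148], [19, 45, 141], [18, 65, 129], [17, 138, 152], [18, 154, 175], [18, 155, 161], [17, 113, 129], [19, 51, 140], [21, 42, 156], [21, 44, 157], [20, 42, 156]]
scene [  0.21661228 185.37995349] 174 174
top [1.01045585e-01 1.40925723e+02] 80 80
[ 0.63723908 -0.2         0.2010746 ]
[ 0.648917  -0.1        0.2011019]
[0.66059492 0.         0.20112919]
[0.67227284 0.1        0.20115648]
[0.6781118  0.15       0.20117013]
rail yaw deg -6.6607856958472516
ladle/turner y [0.64749058 0.10576574 0.13      ] [ 0.63670604 -0.15161717  0.15      ] salt [ 0.40275387 -0.00224058  0.036     ] posts [0.6677167  0.16027445 0.02      ] [ 0.62390051 -0.2156702   0.02      ]
[[-0.913  0.408  0.   ]
 [ 0.408  0.913 -0.   ]
 [-0.     0.    -1.   ]]
```

The bar triangulates to z ≈ 0.201 (allowed 0.197 to 0.217) and is level, with yaw −6.7°. The pail is at (0.482, −0.233) with yaw about −11°. I'll raise the arm and swing over.

Emit:
step_arm([
  {"travel": [-0.21,-0.095,-0.09],"turn": [0,0,38]},
  {"travel": [-0.21,-0.095,-0.09],"turn": [0,0,38]},
  {"travel": [-0.21,-0.095,-0.09],"turn": [0,0,38]},
  {"travel": [-0.21,-0.095,-0.09],"turn": [0,0,38]},
  {"travel": [-0.21,-0.095,-0.09],"turn": [0,0,38]},
], gripper=1)

```text
time: 1.0
position: [0.4194, 0.4194, 0.2987]
tool_rot: [1.626, 2.688, 0.002]
ft_force: [1.4, -0.5, 0.1]
grip_width: 0.998
grip_force: 0.0
```

```bash
cat >> h.py <<'E'
def st(tgt=None,az=None):
    s=ctrl.get_state(); R=Ro.from_rotvec(s["tool_rot"]).as_matrix(); p=s["position"]
    print("t",round(s["time"],2),"p",p.round(4),"yaz",np.degrees(np.arctan2(R[1,1],R[0,1])).round(2),"tilt",R[:,2].round(4),"F",s["ft_force"].round(2),"grip",round(s["grip_width"],3),round(s["grip_force"],1),"q",s["joint_positions"].round(2))
    if tgt is not None: print("tool travel",(R.T@(np.array(tgt)-p)).round(4))
    return s,R
E
python3 -c "
from h import *
st((0.5,0.1,0.3))"
```

```text
t 1.0 p [0.4194 0.4194 0.2987] yaz 27.66 tilt [ 9.e-04  7.e-04 -1.e+00] F [ 1.36 -0.46  0.11] grip 0.998 0.0 q [-0.94  0.17  0.13  1.46 -0.02  1.51 -0.33]
tool travel [-0.3203 -0.0769 -0.0014]
```

Emit:
step_arm([
  {"travel": [-0.24,-0.058,0],"turn": [0,0,38]},
  {"travel": [-0.24,-0.058,0],"turn": [0,0,38]},
  {"travel": [-0.24,-0.058,0],"turn": [0,0,38]},
  {"travel": [-0.24,-0.058,0],"turn": [0,0,38]},
  {"travel": [-0.24,-0.058,0],"turn": [0,0,38]},
])

```text
time: 1.5
position: [0.4796, 0.1795, 0.2979]
tool_rot: [2.413, 2.012, 0.002]
ft_force: [0.6, -0.2, -0.3]
grip_width: 0.998
grip_force: 0.0
```

```bash
python3 -c "
from h import *
st((0.48,-.05,0.3))"
```

```text
t 1.5 p [0.4796 0.1795 0.2979] yaz -10.35 tilt [ 9.e-04  6.e-04 -1.e+00] F [ 0.56 -0.22 -0.3 ] grip 0.998 0.0 q [-0.74 -0.01  0.33  1.65  0.    1.5  -0.59]
tool travel [-0.2257  0.0416 -0.0023]
```

Emit:
step_arm([
  {"travel": [-0.235,0.042,0]},
  {"travel": [-0.235,0.042,0]},
  {"travel": [-0.235,0.042,0]},
  {"travel": [-0.235,0.042,0]},
  {"travel": [-0.235,0.042,0]},
])

```text
$.commands[0]: bad value
```

```bash
python3 -c "
from h import *
st((0.482,-.232,0.26))"
```

```text
t 1.5 p [0.4796 0.1795 0.2979] yaz -10.35 tilt [ 9.e-04  6.e-04 -1.e+00] F [ 0.56 -0.22 -0.3 ] grip 0.998 0.0 q [-0.74 -0.01  0.33  1.65  0.    1.5  -0.59]
tool travel [-0.4044  0.0763  0.0376]
```

Emit:
step_arm([
  {"travel": [-0.235,0.042,0],"turn": [0,0,0]},
  {"travel": [-0.235,0.042,0],"turn": [0,0,0]},
  {"travel": [-0.235,0.042,0],"turn": [0,0,0]},
  {"travel": [-0.235,0.042,0],"turn": [0,0,0]},
  {"travel": [-0.235,0.042,0],"turn": [0,0,0]},
])

```text
time: 2.0
position: [0.4791, -0.0603, 0.298]
tool_rot: [2.41, 2.014, 0.002]
ft_force: [-0.2, 1.1, -0.2]
grip_width: 0.997
grip_force: 0.0
```

```bash
python3 -c "
from h import *
st((0.482,-.232,0.26))"
```

```text
t 2.0 p [ 0.4791 -0.0603  0.298 ] yaz -10.22 tilt [ 1.3e-03  3.0e-04 -1.0e+00] F [-0.18  1.08 -0.21] grip 0.997 0.0 q [-0.54 -0.1   0.57  1.72  0.06  1.51 -0.16]
tool travel [-0.1685  0.0333  0.0379]
```

Emit:
step_arm([
  {"travel": [-0.168,0.033,0.03],"turn": [0,0,0]},
  {"travel": [-0.168,0.033,0.03],"turn": [0,0,0]},
  {"travel": [-0.168,0.033,0.03],"turn": [0,0,0]},
  {"travel": [-0.168,0.033,0.03],"turn": [0,0,0]},
  {"travel": [-0.168,0.033,0.03],"turn": [0,0,0]},
])

```text
time: 2.5
position: [0.481, -0.2326, 0.2672]
tool_rot: [2.415, 2.008, -0.003]
ft_force: [-0.4, 0.6, 0.3]
grip_width: 1.0
grip_force: 0.0
```

```bash
python3 - <<'E'
from h import *
st((0.482,-.232,0.186))
a=snap("scene","pics/s2.png");b=snap("top","pics/t2.png")
cv2.imwrite("pics/c2.png",np.hstack([cv2.resize(a[150:270,180:280],(400,480),interpolation=2),cv2.resize(b[190:310,350:450],(400,480),interpolation=2)]))
E
```

```text
t 2.5 p [ 0.481  -0.2326  0.2672] yaz -10.51 tilt [-9.e-04 -2.e-03 -1.e+00] F [-0.39  0.57  0.26] grip 1.0 0.0 q [-0.37  0.04  0.8   1.67 -0.03  1.44  0.25]
tool travel [0.001  0.0009 0.0812]
```

View pics/c2.png

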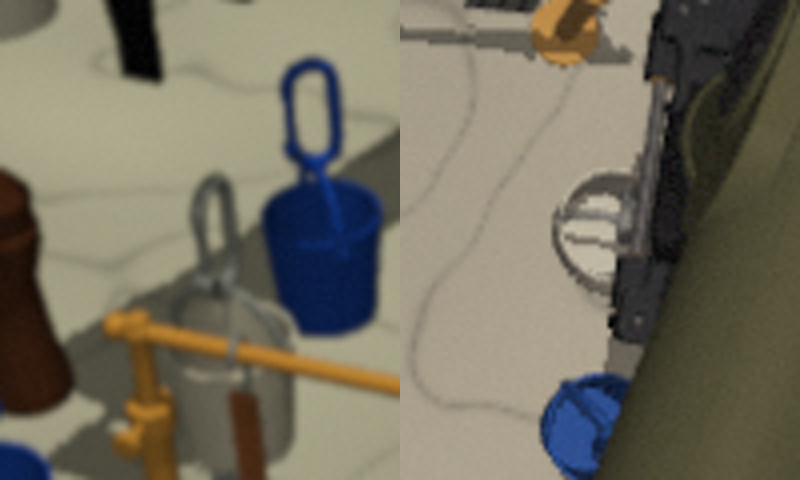

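The scene crop shows the open fingers above the hook, the near tip at about (215,170) and the hook head at about (233,200). In the top view the gripper sits over the hook. Next I descend.

Emit:
step_arm([
  {"travel": [0,0.001,0.03],"turn": [0,0,0]},
  {"travel": [0,0.001,0.055],"turn": [0,0,0]},
  {"travel": [0,0.001,0.07],"turn": [0,0,0]},
  {"travel": [0,0.001,0.081],"turn": [0,0,0]},
  {"travel": [0,0.001,0.081],"turn": [0,0,0]},
])

```text
time: 3.1
position: [0.4834, -0.2269, 0.1855]
tool_rot: [-2.405, -2.019, 0.001]
ft_force: [-0.2, 1.1, -0.4]
grip_width: 0.998
grip_force: 0.0
```

```bash
python3 - <<'E'
from h import *
st((0.482,-.232,0.186))
a=snap("scene","pics/s3.png");b=snap("top","pics/t3.png")
cv2.imwrite("pics/c3.png",np.hstack([cv2.resize(a[165:235,200:260],(480,560),interpolation=2),cv2.resize(b[210:280,385:425],(320,560),interpolation=2)]))
E
```

```text
t 3.1 p [ 0.4834 -0.2269  0.1855] yaz -9.97 tilt [-1.6e-03  7.0e-04 -1.0e+00] F [-0.21  1.15 -0.39] grip 0.998 0.0 q [-0.36  0.1   0.8   1.79 -0.07  1.28  0.29]
tool travel [-0.0053 -0.0005 -0.0005]
```

View pics/c3.png

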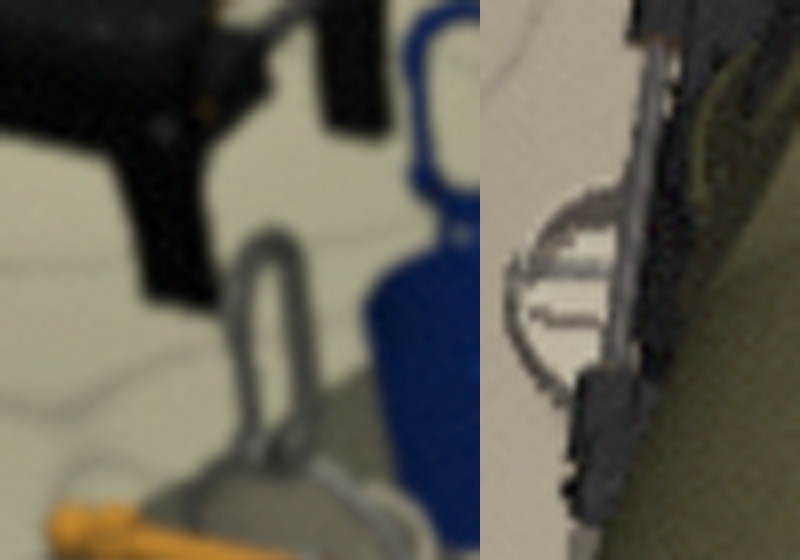

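The scene crop shows the fingers straddling the hook head: near tip at about (222,202), far tip at about (244,181), head centre at about (234,201). The TCP sits about 3 mm off towards +y, so I'll correct that while closing.

Emit:
step_arm([
  {"travel": [-0.003,0,0],"turn": [0,0,0]},
  {"travel": [-0.003,0,0],"turn": [0,0,0]},
  {"travel": [-0.003,0,0],"turn": [0,0,0]},
  {"travel": [-0.003,0,0],"turn": [0,0,0]},
  {"travel": [-0.003,0,0],"turn": [0,0,0]},
], gripper=0.3, force=30)

```text
time: 3.7
position: [0.4833, -0.231, 0.1866]
tool_rot: [2.407, 2.018, 0.0]
ft_force: [0.5, -0.4, -0.1]
grip_width: 0.631
grip_force: 0.0
```

Emit:
step_arm([
  {"travel": [0,0,0],"turn": [0,0,0]},
  {"travel": [0,0,0],"turn": [0,0,0]},
  {"travel": [0,0,0],"turn": [0,0,0]},
  {"travel": [0,0,0],"turn": [0,0,0]},
  {"travel": [0,0,0],"turn": [0,0,0]},
])

```text
time: 4.2
position: [0.4832, -0.231, 0.1865]
tool_rot: [2.408, 2.018, 0.0]
ft_force: [0.1, 0.1, 0.5]
grip_width: 0.309
grip_force: 0.0
```

```bash
python3 - <<'E'
from h import *
st()
E
```

```text
t 4.2 p [ 0.4832 -0.231   0.1865] yaz -10.05 tilt [ 1.e-04  1.e-04 -1.e+00] F [0.08 0.14 0.5 ] grip 0.309 0.0 q [-0.35  0.1   0.8   1.79 -0.08  1.28  0.29]
```

```bash
python3 - <<'E'
from h import *
a=snap("scene","pics/s4.png");b=snap("top","pics/t4.png")
cv2.imwrite("pics/c4.png",np.hstack([cv2.resize(a[165:235,200:260],(480,560),interpolation=2),cv2.resize(b[210:280,385:425],(320,560),interpolation=2)]))
s,R=st(); p=s["position"]
for d in(-.0135,.0135): X=p+R@[0,d,.014]; print(X,proj("scene",X),proj("top",X))
E
```

```text
t 4.3 p [ 0.4832 -0.231   0.1865] yaz -10.05 tilt [ 1.e-04  0.e+00 -1.e+00] F [-0.42  0.95 -0.1 ] grip 0.307 0.0 q [-0.35  0.1   0.8   1.79 -0.08  1.28  0.29]
[ 0.46993864 -0.22864708  0.17245539] [236.15669511 198.14215066] [407.77427448 247.72685897]
[ 0.49652415 -0.23335987  0.17245721] [230.21241407 204.25313267] [409.25064224 237.36920991]
```

View pics/c4.png

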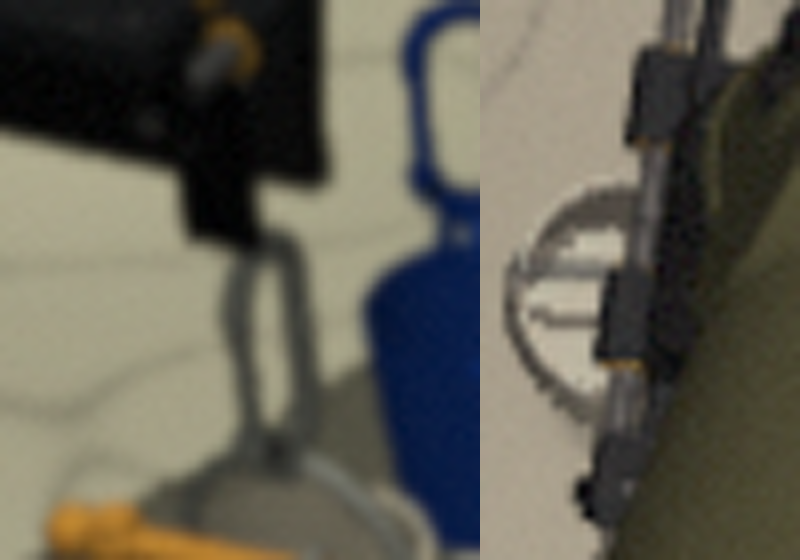

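The grip closed to 27 mm with no contact. The near fingertip is at about (227,195), some 10 px above where a tip at z = 0.172 should appear, so the tips seem to be above the hook. I'll measure that against the start picture.

```bash
python3 - <<'E'
from h import *
R=Ro.from_rotvec([-6.54516190e-01,-3.07240176e+00,2.72e-3]).as_matrix(); p=np.array([.26478,.59305,.20647])
im=cv2.imread("pics/s0.png"); cv2.imwrite("pics/c5.png",cv2.resize(im[80:200,560:640],(400,600),interpolation=2))
for d in(-.0435,.0435):
  for e in (0,.015*np.sign(d)):
    for x in(-.0095,.0095):
      X=p+R@[x,d+e,.014]; q=proj("scene",X); print(X.round(3),q.round(1),((q-[560,80])*5).round(0), "px/mm z",((proj("scene",X+[0,0,.01])-q)/10).round(2))
E
```

```text
[0.256 0.549 0.193] [578.5 180. ] [ 93. 500.] px/mm z [ 0.13 -0.36]
[0.238 0.557 0.193] [580.5 176.6] [103. 483.] px/mm z [ 0.13 -0.36]
[0.25  0.536 0.193] [572. 178.] [ 60. 490.] px/mm z [ 0.13 -0.36]
[0.232 0.543 0.193] [574.1 174.7] [ 70. 473.] px/mm z [ 0.13 -0.36]
[0.291 0.629 0.192] [617.6 191.8] [288. 559.] px/mm z [ 0.16 -0.37]
[0.274 0.637 0.192] [619.2 188.3] [296. 541.] px/mm z [ 0.15 -0.37]
[0.297 0.643 0.192] [624.6 194. ] [323. 570.] px/mm z [ 0.16 -0.37]
[0.28  0.65  0.192] [626.1 190.4] [331. 552.] px/mm z [ 0.16 -0.37]
```

View pics/c5.png

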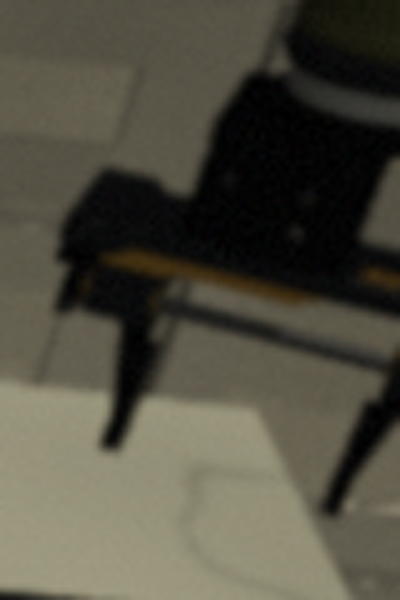

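In the start picture the fingertips at (582,169.6) and (626,182) also sit about 9 px, roughly 24 mm, higher than the stated offset gives. So in practice the tips are about 24 mm higher than I assumed. I'll reopen, go lower in small steps and check by eye.

Emit:
step_arm([
  {"travel": [0,0,0],"turn": [0,0,0]},
  {"travel": [0,0,0],"turn": [0,0,0]},
  {"travel": [0,0,0],"turn": [0,0,0]},
  {"travel": [0,0,0],"turn": [0,0,0]},
  {"travel": [0,0,0],"turn": [0,0,0]},
], gripper=0.75)

```text
time: 4.8
position: [0.4832, -0.231, 0.1865]
tool_rot: [2.408, 2.018, 0.0]
ft_force: [0.3, -0.4, -0.8]
grip_width: 0.67
grip_force: 0.0
```

Emit:
step_arm([
  {"travel": [0,0,0],"turn": [0,0,0]},
  {"travel": [0,0,0.005],"turn": [0,0,0]},
  {"travel": [0,0,0.01],"turn": [0,0,0]},
  {"travel": [0,0,0.015],"turn": [0,0,0]},
  {"travel": [0,0,0.018],"turn": [0,0,0]},
])

```text
time: 5.3
position: [0.4828, -0.2308, 0.1676]
tool_rot: [-2.407, -2.018, 0.001]
ft_force: [0.3, -0.6, 0.3]
grip_width: 0.751
grip_force: 0.0
```

Emit:
step_arm([
  {"travel": [0,0,0.001],"turn": [0,0,0]},
  {"travel": [0,0,0.002],"turn": [0,0,0]},
  {"travel": [0,0,0.002],"turn": [0,0,0]},
  {"travel": [0,0,0.002],"turn": [0,0,0]},
])

```text
time: 5.7
position: [0.4833, -0.231, 0.1666]
tool_rot: [2.407, 2.018, 0.0]
ft_force: [-0.4, -0.3, 0.3]
grip_width: 0.752
grip_force: 0.0
```

```bash
python3 - <<'E'
from h import *
a=snap("scene","pics/s6.png");s4=cv2.imread("pics/s3.png")
cv2.imwrite("pics/c6.png",cv2.resize(a[165:235,200:260],(480,560),interpolation=2))
s,R=st(); p=s["position"]; 
C=np.array([.4816,-.2310,0]); Q=Ro.from_euler("z",-10,degrees=True).as_matrix()
w=s["grip_width"]*.0435
for d in (-w-.015,-w,w,w+.015):
  X=p+R@[0,d,0]; X[2]=.171; print(d,((proj("scene",X)-[200,165])*8).round(0))
for q in[(0,0,194),(-19.5,0,170),(19.5,0,170)]: print(q,((proj("scene",C+Q@np.array(q)/1e3)-[200,165])*8).round(0))
E
```

```text
t 5.75 p [ 0.4834 -0.2311  0.1666] yaz -10.05 tilt [ 4.e-04 -0.e+00 -1.e+00] F [-0.13 -0.06  0.36] grip 0.752 0.0 q [-0.35  0.12  0.8   1.82 -0.09  1.24  0.31]
-0.0477094191567625 [347. 210.]
-0.0327094191567625 [322. 236.]
0.0327094191567625 [207. 354.]
0.0477094191567625 [179. 383.]
(0, 0, 194) [259. 223.]
(-19.5, 0, 170) [302. 259.]
(19.5, 0, 170) [234. 329.]
```

View pics/c6.png

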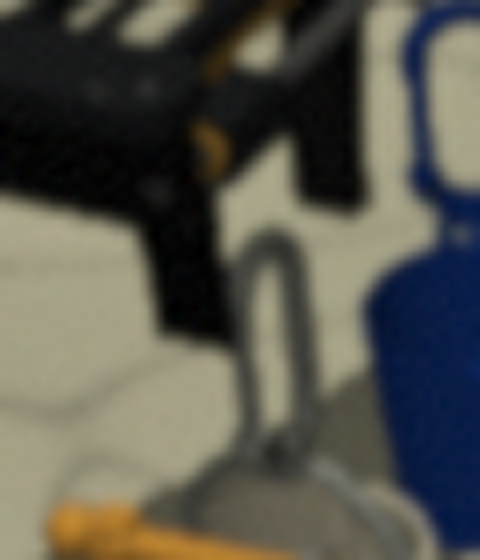

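The fingertips at about (224,207) and (241,191) still sit about 7 mm above z = 0.171. The hook centre at column 234 is about 2 mm further to +y. I'll lower 6 mm, shift 2 mm and close.

Emit:
step_arm([
  {"travel": [0.001,0,0.003],"turn": [0,0,0]},
  {"travel": [0.002,0,0.006],"turn": [0,0,0]},
  {"travel": [0.002,0,0.006],"turn": [0,0,0]},
  {"travel": [0.002,0,0.006],"turn": [0,0,0]},
  {"travel": [0.002,0,0.006],"turn": [0,0,0]},
], gripper=0.3, force=10)

```text
time: 6.25
position: [0.4837, -0.229, 0.1604]
tool_rot: [2.407, 2.018, 0.0]
ft_force: [0.5, -0.5, -1.0]
grip_width: 0.44
grip_force: 10.0
```

Emit:
step_arm([
  {"travel": [0,0,0],"turn": [0,0,0]},
  {"travel": [0,0,0],"turn": [0,0,0]},
  {"travel": [0,0,0],"turn": [0,0,0]},
])

```text
time: 6.55
position: [0.4836, -0.229, 0.1604]
tool_rot: [2.407, 2.018, 0.0]
ft_force: [0.1, 0.7, -1.9]
grip_width: 0.443
grip_force: 10.0
```

Grip width is 38.5 mm, matching the 39 mm head. I'll firm the grip and lift.

Emit:
step_arm([
  {"travel": [0,0,0],"turn": [0,0,0]},
  {"travel": [0,0,0],"turn": [0,0,0]},
  {"travel": [0,0,-0.005],"turn": [0,0,0]},
  {"travel": [0,0,-0.015],"turn": [0,0,0]},
  {"travel": [0,0,-0.03],"turn": [0,0,0]},
], force=35)

```text
time: 7.05
position: [0.4828, -0.2288, 0.1907]
tool_rot: [-2.407, -2.017, 0.002]
ft_force: [0.6, 0.7, -3.2]
grip_width: 0.438
grip_force: 35.0
```

Emit:
step_arm([
  {"travel": [0,0,-0.015],"turn": [0,0,0]},
  {"travel": [0,0,-0.03],"turn": [0,0,0]},
  {"travel": [0,0,-0.036],"turn": [0,0,-1]},
  {"travel": [0,0,-0.036],"turn": [0,0,-2]},
  {"travel": [0,0,-0.036],"turn": [0,0,-3.4]},
])

```text
time: 7.55
position: [0.4834, -0.2289, 0.2262]
tool_rot: [-2.344, -2.091, 0.0]
ft_force: [0.4, -1.1, -3.4]
grip_width: 0.439
grip_force: 35.0
```

```bash
python3 - <<'E'
from h import *
st((.613,-.02,.2264))
a=snap("scene","pics/s7.png").astype(int); h=cv2.cvtColor(a.astype(np.uint8),cv2.COLOR_BGR2HSV)
b=cv2.imread("pics/s6.png")
# white-ish pail moved? check difference of column bottom around hook
d=np.abs(a-b).sum(2)[170:300,190:280]; print((d>60).sum())
E
```

```text
t 7.55 p [ 0.4834 -0.2289  0.2262] yaz -6.54 tilt [-3.e-04  3.e-04 -1.e+00] F [ 0.36 -1.14 -3.4 ] grip 0.439 35.0 q [-0.36  0.07  0.8   1.73 -0.05  1.36  0.33]
tool travel [ 2.223e-01  1.050e-01 -2.000e-04]
2441
```

Emit:
step_arm([
  {"travel": [0.015,0.005,0],"turn": [0,0,0]},
  {"travel": [0.04,0.012,0],"turn": [0,0,0]},
  {"travel": [0.07,0.024,0],"turn": [0,0,0]},
  {"travel": [0.1,0.036,0],"turn": [0,0,0]},
  {"travel": [0.13,0.05,0],"turn": [0,0,0]},
])

```text
time: 8.1
position: [0.5481, -0.1045, 0.2256]
tool_rot: [-2.345, -2.088, 0.002]
ft_force: [0.8, -0.1, -2.5]
grip_width: 0.437
grip_force: 35.0
```

Emit:
step_arm([
  {"travel": [0.03,0.014,0],"turn": [0,0,0]},
  {"travel": [0.055,0.027,0],"turn": [0,0,0]},
  {"travel": [0.075,0.039,0],"turn": [0,0,0]},
  {"travel": [0.088,0.048,0],"turn": [0,0,0]},
  {"travel": [0.092,0.052,0],"turn": [0,0,0]},
])

```text
time: 8.6
position: [0.611, -0.0184, 0.2253]
tool_rot: [-2.343, -2.091, 0.002]
ft_force: [-0.6, -0.1, -3.7]
grip_width: 0.437
grip_force: 35.0
```

Emit:
step_arm([
  {"travel": [0,0,0.005],"turn": [0,0,0]},
  {"travel": [0,0,0.012],"turn": [0,0,0]},
  {"travel": [0,0,0.018],"turn": [0,0,0]},
  {"travel": [0,0,0.02],"turn": [0,0,0]},
  {"travel": [0,0,0.02],"turn": [0,0,0]},
])

```text
time: 9.1
position: [0.61, -0.0208, 0.206]
tool_rot: [-2.347, -2.087, 0.001]
ft_force: [0.6, 0.3, -3.7]
grip_width: 0.437
grip_force: 35.0
```

```bash
python3 - <<'E'
from h import *
st((.6577,-.025,.2064))
snap("scene","pics/s8.png");snap("top","pics/t8.png")
E
```

```text
t 9.1 p [ 0.61   -0.0208  0.206 ] yaz -6.7 tilt [-9.e-04  2.e-04 -1.e+00] F [ 0.64  0.35 -3.65] grip 0.437 35.0 q [-0.54  0.27  0.64  1.58 -0.16  1.35  0.  ]
tool travel [ 0.0014  0.0479 -0.0005]
```

Emit:
step_arm([
  {"travel": [0.001,0.004,0],"turn": [0,0,0]},
  {"travel": [0.001,0.008,0],"turn": [0,0,0]},
  {"travel": [0.001,0.012,0],"turn": [0,0,0]},
  {"travel": [0.001,0.015,0],"turn": [0,0,0]},
  {"travel": [0.001,0.018,0],"turn": [0,0,0]},
])

```text
time: 9.7
position: [0.6289, -0.0215, 0.2064]
tool_rot: [2.347, 2.089, -0.0]
ft_force: [-0.0, 0.1, -3.9]
grip_width: 0.436
grip_force: 35.0
```

Emit:
step_arm([
  {"travel": [0,0.002,0],"turn": [0,0,0]},
  {"travel": [0,0.003,0],"turn": [0,0,0]},
  {"travel": [0,0.004,0],"turn": [0,0,0]},
])

```text
time: 10.0
position: [0.6326, -0.0219, 0.2064]
tool_rot: [-2.347, -2.089, 0.0]
ft_force: [0.6, 0.7, -3.4]
grip_width: 0.437
grip_force: 35.0
```

Emit:
step_arm([
  {"travel": [0,0.001,0],"turn": [0,0,0]},
  {"travel": [0,0.002,0],"turn": [0,0,0]},
  {"travel": [0,0.003,0],"turn": [0,0,0]},
])

```text
time: 10.3
position: [0.6349, -0.0221, 0.2064]
tool_rot: [-2.346, -2.088, 0.001]
ft_force: [-3.1, 0.6, -0.4]
grip_width: 0.436
grip_force: 35.0
```

Emit:
step_arm([
  {"travel": [0,0.001,0],"turn": [0,0,0]},
  {"travel": [0,0.002,0],"turn": [0,0,0]},
  {"travel": [0,0.002,0],"turn": [0,0,0]},
])

```text
time: 10.6
position: [0.637, -0.0224, 0.2062]
tool_rot: [-2.346, -2.088, 0.001]
ft_force: [-3.4, 0.7, -2.0]
grip_width: 0.434
grip_force: 35.0
```

Contact came at x ≈ 0.634, as predicted, and 3.4 N with give means it is the gate. I'll keep pushing slowly.

Emit:
step_arm([
  {"travel": [0,0.0015,0],"turn": [0,0,0]},
  {"travel": [0,0.003,0],"turn": [0,0,0]},
  {"travel": [0,0.004,0],"turn": [0,0,0]},
])

```text
time: 10.9
position: [0.6412, -0.0229, 0.2063]
tool_rot: [-2.346, -2.088, 0.001]
ft_force: [-3.8, 0.7, -2.4]
grip_width: 0.435
grip_force: 35.0
```

Emit:
step_arm([
  {"travel": [0,0.0015,0],"turn": [0,0,0]},
  {"travel": [0,0.003,0],"turn": [0,0,0]},
  {"travel": [0,0.004,0],"turn": [0,0,0]},
])

```text
time: 11.2
position: [0.6447, -0.0233, 0.2059]
tool_rot: [-2.345, -2.088, 0.002]
ft_force: [-6.3, 0.1, -3.5]
grip_width: 0.44
grip_force: 35.0
```

Emit:
step_arm([
  {"travel": [0,0.001,0],"turn": [0,0,0]},
  {"travel": [0,0.002,0],"turn": [0,0,0]},
  {"travel": [0,0.003,0],"turn": [0,0,0]},
])

```text
time: 11.5
position: [0.6473, -0.0236, 0.2057]
tool_rot: [-2.345, -2.087, 0.003]
ft_force: [-6.9, 0.7, -3.5]
grip_width: 0.437
grip_force: 35.0
```

Emit:
step_arm([
  {"travel": [0,0.001,0],"turn": [0,0,0]},
  {"travel": [0,0.002,0],"turn": [0,0,0]},
  {"travel": [0,0.003,0],"turn": [0,0,0]},
])

```text
time: 11.8
position: [0.65, -0.0239, 0.2055]
tool_rot: [-2.345, -2.087, 0.004]
ft_force: [-6.0, 1.4, -4.7]
grip_width: 0.438
grip_force: 35.0
```

Emit:
step_arm([
  {"travel": [0,0.001,0],"turn": [0,0,0]},
  {"travel": [0,0.002,0],"turn": [0,0,0]},
  {"travel": [0,0.003,0],"turn": [0,0,0]},
])

```text
time: 12.1
position: [0.6528, -0.0242, 0.2052]
tool_rot: [-2.344, -2.087, 0.005]
ft_force: [-6.2, 0.7, -4.2]
grip_width: 0.437
grip_force: 35.0
```

```bash
python3 -c "
from h import *
st()"
```

```text
t 12.1 p [ 0.6528 -0.0242  0.2052] yaz -6.65 tilt [-4.4e-03  4.0e-04 -1.0e+00] F [-6.21  0.75 -4.24] grip 0.437 35.0 q [-0.49  0.37  0.64  1.46 -0.22  1.38  0.04]
```

Emit:
step_arm([
  {"travel": [0,0.001,0],"turn": [0,0,0]},
  {"travel": [0,0.002,0],"turn": [0,0,0]},
  {"travel": [0,0.002,0.001],"turn": [0,0,0]},
  {"travel": [0,0.002,0.003],"turn": [0,0,0]},
  {"travel": [0,0.002,0.005],"turn": [0,0,0]},
])

```text
time: 12.6
position: [0.6554, -0.0245, 0.2004]
tool_rot: [-2.345, -2.088, 0.003]
ft_force: [-4.8, 0.4, -5.2]
grip_width: 0.435
grip_force: 35.0
```

Emit:
step_arm([
  {"travel": [0,0,0.0015],"turn": [0,0,0]},
  {"travel": [0,0,0.003],"turn": [0,0,0]},
  {"travel": [0,0,0.004],"turn": [0,0,0]},
])

```text
time: 12.9
position: [0.6563, -0.0246, 0.1967]
tool_rot: [-2.346, -2.089, 0.001]
ft_force: [-3.5, 0.2, -6.4]
grip_width: 0.436
grip_force: 35.0
```

Emit:
step_arm([
  {"travel": [0,0,0.0015],"turn": [0,0,0]},
  {"travel": [0,0,0.003],"turn": [0,0,0]},
  {"travel": [0,0,0.004],"turn": [0,0,0]},
])

```text
time: 13.2
position: [0.6581, -0.0249, 0.1945]
tool_rot: [2.344, 2.087, 0.005]
ft_force: [-0.1, -0.5, -2.9]
grip_width: 0.435
grip_force: 35.0
```

Fx fell to zero, so the gate seems to have slipped past the bar. I'll lower until the bar takes the weight.

Emit:
step_arm([
  {"travel": [0,0,0.002],"turn": [0,0,0]},
  {"travel": [0,0,0.004],"turn": [0,0,0]},
  {"travel": [0,0,0.006],"turn": [0,0,0]},
])

```text
time: 13.5
position: [0.657, -0.0248, 0.1879]
tool_rot: [2.346, 2.088, 0.002]
ft_force: [-0.2, -0.2, -3.4]
grip_width: 0.436
grip_force: 35.0
```

Emit:
step_arm([
  {"travel": [0,0,0.001],"turn": [0,0,0]},
  {"travel": [0,0,0.002],"turn": [0,0,0]},
  {"travel": [0,0,0.003],"turn": [0,0,0]},
])

```text
time: 13.8
position: [0.6565, -0.0247, 0.1845]
tool_rot: [2.346, 2.089, 0.0]
ft_force: [0.6, -0.2, -3.3]
grip_width: 0.438
grip_force: 35.0
```

```bash
python3 -c "
from h import *
st()"
```

```text
t 13.8 p [ 0.6565 -0.0247  0.1845] yaz -6.65 tilt [ 3.e-04  0.e+00 -1.e+00] F [ 0.63 -0.23 -3.34] grip 0.438 35.0 q [-0.48  0.39  0.63  1.49 -0.23  1.34  0.05]
```

Emit:
step_arm([
  {"travel": [0,0,0.0005],"turn": [0,0,0]},
  {"travel": [0,0,0.001],"turn": [0,0,0]},
  {"travel": [0,0,0.0015],"turn": [0,0,0]},
])

```text
time: 14.1
position: [0.6565, -0.0247, 0.183]
tool_rot: [2.346, 2.089, 0.0]
ft_force: [0.4, 0.3, -2.3]
grip_width: 0.434
grip_force: 35.0
```

Emit:
step_arm([
  {"travel": [0,0,0.0005],"turn": [0,0,0]},
  {"travel": [0,0,0.001],"turn": [0,0,0]},
  {"travel": [0,0,0.001],"turn": [0,0,0]},
])

```text
time: 14.4
position: [0.6564, -0.0247, 0.182]
tool_rot: [2.347, 2.089, 0.0]
ft_force: [0.0, 0.4, -2.5]
grip_width: 0.435
grip_force: 35.0
```

Emit:
step_arm([
  {"travel": [0,0,0.0005],"turn": [0,0,0]},
  {"travel": [0,0,0.001],"turn": [0,0,0]},
  {"travel": [0,0,0.001],"turn": [0,0,0]},
])

```text
time: 14.7
position: [0.6565, -0.0246, 0.1817]
tool_rot: [2.347, 2.089, 0.001]
ft_force: [-1.9, 1.1, 1.7]
grip_width: 0.441
grip_force: 35.0
```

Emit:
step_arm([
  {"travel": [0,0,0.0005],"turn": [0,0,0]},
  {"travel": [0,0,0.001],"turn": [0,0,0]},
  {"travel": [0,0,0.001],"turn": [0,0,0]},
])

```text
time: 15.0
position: [0.6566, -0.0247, 0.1815]
tool_rot: [2.346, 2.089, 0.002]
ft_force: [-4.4, 1.4, 6.0]
grip_width: 0.441
grip_force: 35.0
```

Emit:
step_arm([
  {"travel": [0,-0.0005,-0.0005],"turn": [0,0,0]},
  {"travel": [0,-0.001,-0.001],"turn": [0,0,0]},
  {"travel": [0,-0.001,-0.001],"turn": [0,0,0]},
])

```text
time: 15.3
position: [0.6564, -0.0247, 0.1816]
tool_rot: [2.345, 2.088, 0.003]
ft_force: [1.1, -0.2, 2.4]
grip_width: 0.438
grip_force: 35.0
```

```bash
python3 - <<'E'
from h import *
a=snap("scene","pics/s9.png");b=snap("top","pics/t9.png"); st()
cv2.imwrite("pics/c9.png",np.hstack([cv2.resize(a[185:345,240:370],(520,600),interpolation=2)]))
s,R=st()
E
```

```text
t 15.4 p [ 0.6564 -0.0247  0.1816] yaz -6.65 tilt [ 2.5e-03 -2.0e-04 -1.0e+00] F [ 1.6  -0.4   3.46] grip 0.44 35.0 q [-0.48  0.39  0.63  1.49 -0.23  1.33  0.05]
t 15.4 p [ 0.6564 -0.0247  0.1816] yaz -6.65 tilt [ 2.5e-03 -2.0e-04 -1.0e+00] F [ 1.6  -0.4   3.46] grip 0.44 35.0 q [-0.48  0.39  0.63  1.49 -0.23  1.33  0.05]
```

Emit:
step_arm([
  {"travel": [0,0.0003,-0.0005],"turn": [0,0,0]},
  {"travel": [0,0.0003,-0.0005],"turn": [0,0,0]},
  {"travel": [0,0.0003,-0.0005],"turn": [0,0,0]},
], force=8)

```text
time: 15.7
position: [0.6562, -0.0246, 0.1816]
tool_rot: [2.346, 2.088, 0.001]
ft_force: [2.2, 0.1, 2.1]
grip_width: 0.441
grip_force: 8.0
```

Emit:
step_arm([
  {"travel": [0,0,0],"turn": [0,0,0]},
  {"travel": [0,0,0],"turn": [0,0,0]},
  {"travel": [0,0,0],"turn": [0,0,0]},
], gripper=0.47, force=3)

```text
time: 16.0
position: [0.6551, -0.0245, 0.1808]
tool_rot: [-2.346, -2.088, 0.002]
ft_force: [1.6, -0.2, 0.1]
grip_width: 0.472
grip_force: 0.5
```

Emit:
step_arm([
  {"travel": [0,0,0],"turn": [0,0,0]},
  {"travel": [0,0,0],"turn": [0,0,0]},
  {"travel": [0,0,0],"turn": [0,0,0]},
  {"travel": [0,0,0],"turn": [0,0,0]},
  {"travel": [0,0,0],"turn": [0,0,0]},
], gripper=0.55)

```text
time: 16.5
position: [0.6556, -0.0245, 0.1814]
tool_rot: [-2.346, -2.089, 0.0]
ft_force: [0.5, -0.1, 0.1]
grip_width: 0.549
grip_force: 0.0
```

```bash
python3 - <<'E'
from h import *
a=snap("scene","pics/s10.png").astype(int); b=cv2.imread("pics/s9.png").astype(int)
d=np.abs(a-b).sum(2)[200:340,240:370]; print((d>60).sum()); ys,xs=np.where(d>60); print(xs.min(initial=999)+240,ys.min(initial=999)+200,ys.max(initial=0)+200); st()
E
```

```text
251
262 208 335
t 16.55 p [ 0.6557 -0.0246  0.1815] yaz -6.65 tilt [-1.e-04  1.e-04 -1.e+00] F [-0.17  0.51 -0.08] grip 0.55 0.0 q [-0.48  0.39  0.63  1.49 -0.23  1.34  0.05]
```

Emit:
step_arm([
  {"travel": [0,0.001,0],"turn": [0,0,0]},
  {"travel": [0,0.001,0],"turn": [0,0,0]},
  {"travel": [0,0.001,-0.005],"turn": [0,0,0]},
  {"travel": [0,0.001,-0.015],"turn": [0,0,0]},
  {"travel": [0,0.001,-0.03],"turn": [0,0,0]},
], gripper=0.75)

```text
time: 17.05
position: [0.6564, -0.0247, 0.212]
tool_rot: [-2.346, -2.088, 0.001]
ft_force: [0.4, 0.3, -0.5]
grip_width: 0.743
grip_force: 0.0
```

Emit:
step_arm([
  {"travel": [0,0,-0.02],"turn": [0,0,0]},
  {"travel": [0,0,-0.045],"turn": [0,0,0]},
  {"travel": [0,0,-0.07],"turn": [0,0,0]},
  {"travel": [0,0,-0.09],"turn": [0,0,0]},
  {"travel": [0,0,-0.1],"turn": [0,0,0]},
])

```text
time: 17.55
position: [0.6576, -0.0251, 0.3153]
tool_rot: [2.344, 2.087, 0.006]
ft_force: [-0.5, 0.1, -0.0]
grip_width: 0.75
grip_force: 0.0
```

Emit:
step_arm([
  {"travel": [0,-0.04,0],"turn": [0,0,0]},
  {"travel": [0,-0.08,0],"turn": [0,0,0]},
  {"travel": [0,-0.12,0],"turn": [0,0,0]},
  {"travel": [0,-0.15,0],"turn": [0,0,0]},
  {"travel": [0,-0.15,0],"turn": [0,0,0]},
])

```text
time: 18.05
position: [0.505, -0.0069, 0.3125]
tool_rot: [-2.343, -2.089, -0.004]
ft_force: [-0.6, -0.5, -0.2]
grip_width: 0.753
grip_force: 0.0
```

```bash
python3 - <<'E'
from h import *
a=snap("scene","pics/s11.png"); b=snap("scene","pics/s12.png")
print((np.abs(a.astype(int)-b).sum(2)[200:340,240:370]>60).sum())
cv2.imwrite("pics/c11.png",cv2.resize(a[195:345,240:380],(560,600),interpolation=2)); st()
for q in[(0,0,194),(-19.5,0,175),(19.5,0,175),(14.5,0,130),(0,0,120)]:
  X=np.array([.657,-.0247,.0217])+Ro.from_euler("z",-6.66,degrees=True).apply(np.array(q)/1e3); print(q,((proj("scene",X)-[240,195])*4).round(0))
E
```

```text
21
t 18.15 p [ 0.5078 -0.0072  0.3123] yaz -6.62 tilt [ 0.0019  0.0015 -1.    ] F [ 0.57 -0.03  0.52] grip 0.747 0.0 q [-0.67 -0.04  0.61  1.64  0.02  1.53 -0.17]
(0, 0, 194) [250. 199.]
(-19.5, 0, 175) [265. 206.]
(19.5, 0, 175) [236. 255.]
(14.5, 0, 130) [243. 319.]
(0, 0, 120) [253. 315.]
```

View pics/c11.png

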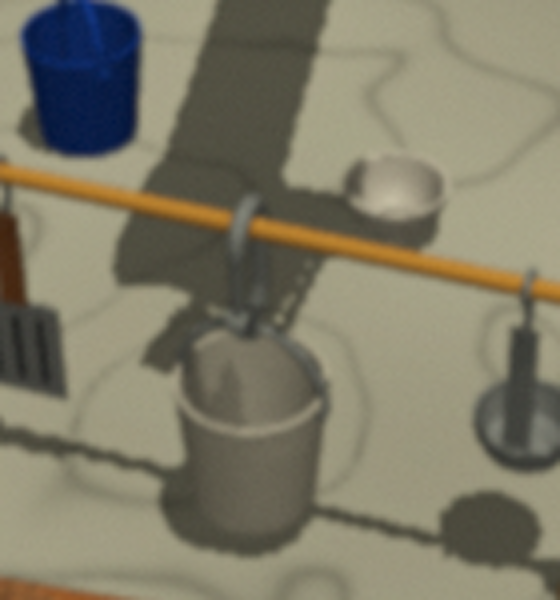

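The picture shows the pail hanging from the bar between turner and ladle. The hook's nose is in front of the bar at about (300,252) and the gate is upright below it. I'll let it settle and check for movement.

Emit:
step_arm([
  {"travel": [0,0,0],"turn": [0,0,0]},
  {"travel": [0,0,0],"turn": [0,0,0]},
  {"travel": [0,0,0],"turn": [0,0,0]},
  {"travel": [0,0,0],"turn": [0,0,0]},
  {"travel": [0,0,0],"turn": [0,0,0]},
])

```text
time: 18.65
position: [0.5079, -0.0075, 0.3112]
tool_rot: [2.347, 2.088, -0.001]
ft_force: [0.0, -0.3, -0.0]
grip_width: 0.747
grip_force: 0.0
```

Emit:
step_arm([
  {"travel": [0,0,0],"turn": [0,0,0]},
  {"travel": [0,0,0],"turn": [0,0,0]},
  {"travel": [0,0,0],"turn": [0,0,0]},
  {"travel": [0,0,0],"turn": [0,0,0]},
  {"travel": [0,0,0],"turn": [0,0,0]},
])

```text
time: 19.15
position: [0.5077, -0.0073, 0.3115]
tool_rot: [2.347, 2.089, 0.0]
ft_force: [-0.1, -0.6, 0.4]
grip_width: 0.755
grip_force: 0.0
```

```bash
python3 - <<'E'
from h import *
I=[cv2.imread("pics/s11.png").astype(float)]+[snap("scene",f"pics/z{i}.png").astype(float) for i in range(8)]
B=lambda a:cv2.GaussianBlur(a,(0,0),1)[265:340,280:325]
for i in I[1:]: print(np.abs(B(i)-B(I[0])).max().round(1),np.abs(B(i)-B(I[1])).max().round(1))
st()
E
```

```text
20.4 0.0
20.0 1.4
20.2 1.4
20.1 1.4
20.2 1.4
19.8 1.3
20.2 1.4
19.8 1.9
t 19.55 p [ 0.5077 -0.0073  0.3115] yaz -6.65 tilt [ 1.e-04  1.e-04 -1.e+00] F [-0.16 -0.11  0.47] grip 0.748 0.0 q [-0.67 -0.04  0.61  1.64  0.02  1.53 -0.17]
```

```bash
python3 -c "
from bench import ctrl
print(ctrl.close_job())"
```

```text
the job is handed in; nothing more can be done
None
```

The white pail with the snap hook hangs still from the brass rail between the ladle and the turner, with the bar inside the hook and the gate looking shut in the last picture. The gripper is clear, and I handed the job in at about 19.6 s.

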